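# Tip the finished prints from the scoop tray into the parts bin

## Robot

A 6-joint arm with a two-finger parallel gripper is mounted at the origin on the work surface. World frame = base frame: x ahead of the robot, y to its left, z up, the work surface at z = 0. Lengths are in m, angles in rad, forces in N, time in s.
With the tool pointing down it reaches from about 0.4 to 0.825 m from the base axis. Payload 7 kg.
Tool frame: the origin (TCP) lies at the very end of the fingers, on their centre line; the grasp point (between the pads) lies 19 mm behind it; z points along the fingers, y is the line along which they close (so a half turn about z gives the same grasp; the last joint's range is limited). The gripper opens to 88 mm and grips with 3 to 60 N. Pads are 19 mm wide; open, the fingers measure 130 mm over their backs; the gripper's body (78 mm by 193 mm) begins 47 mm behind the grasp point.
Start: joints at [-1.016, 0.359, 0.012, 0, -1.224, -0.288], TCP at [0.178, -0.651, 0.227] pointing down, gripper open.
Joint ranges: [-3.07, 3.07], [-1.43, 2.12], [-1.02, 1.25], [-3.03, 1.67], [-3.05, -0], [-3.03, 3.03]. Speed limits (rad/s): [2.39, 2.39, 3.01, 3.14, 3.14, 3.14].

## Interface

Orientations are given as [roll, pitch, yaw] about the fixed x, y, z axes, in that order (R = Rz(yaw) Ry(pitch) Rx(roll)).
In Python, from station import * gives the robot as it stands.
- The arm moves only by the tool servo_tool, never from a script. Its argument "moves" is a list of rows, each an object of numbers: "jaw": the opening, from 0 (shut) to 1 (fully open); "dx", "dy", "dz": the shift along the world's x, y, z in m; "roll": the turn about the world's z in degrees. A call has exactly 10 rows; each row shifts and turns the commanded pose from where the row before left it; what a row does not reach is not made up. A row lasts 1/8 s, in which the tool goes at most 62.5 mm and 10.7 degrees, less where a joint would pass 70% of its speed; a pose out of reach is approached as far as the arm can. A call with a gripper value outside its range is refused whole. The fingers move at their own pace and stop on an object; "newtons" is the grip in N (left out, the last holds). Time passes only in rows, so rows that do not move let the fingers close, or fill a call up. It gives the time, the measured TCP pose, the force, the opening and the grip force at its end, in the units of the state.
- get_state(): the state, without advancing time (a new reading comes with each control period).
- grab_frame(name): name is "scene" or "top"; returns (picture, depth): 480x640x3 uint8, red, green, blue; 480x640 float32, m along the optical axis (not along the pixel's ray), 0 where there is no reading.
- calibration(name): a dict with "intrinsics" (3x3 intrinsics, pixels), "R" (3x3) and "t" (3): a world point X has camera coordinates R X + t. Camera axes: x right, y down, z forward; pixel columns grow to the right and rows downward; lengths in m; the calibration is good to about 2 mm. A picture is of the moment at which its call begins. calibration takes no time and is no camera call.
- job_done(): hands the job in; it is judged then, once.
The state is a dict: "t": time; "q": joint angles; "qd": joint speeds; "joint_efforts": joint torques, N m; "eef_pos": TCP position; "ee_rot": TCP orientation; "force": force on the tool from outside, world axes, zero at the start; "moment": the same for the moment, N m; "width": finger opening in m; "gripper_force": force on a finger pad.
Only numpy, scipy, OpenCV 4.12 (cv2) and the standard library are available. Lean on these libraries where they do the work, as an engineer would, in place of code of your own. Each camera call takes 0.05 s, during which the arm holds its last target. There are 200 camera calls.

## Task

Pick up the aluminium scoop tray by its handle with all four white prints riding on it, hold its open lip low over the empty clear parts bin and tip it so that every print slides off into the bin. Then put the empty tray back on the cork mat, right way up and lying flat. Do not shove the bin and leave the jar, the dropper bottle and the spatula where they are.

Things in the scene. Friction and masses are not known exactly. Their poses are not given: they have to be found in the camera images.
- mat: cork mat fixed on the bench, 260 x 210 x 4 mm; origin at the centre of its underside, x along its 260 mm side
- tray: loose aluminium scoop tray (like a dustpan), about 0.2 kg, 170 (x) x 140 (y) mm, lying on the mat. Origin at the centre of its underside, z up, +x towards the open lip. Floor 4 mm thick; walls 4 mm thick, 30 mm high over the underside, at the back (-x) and both sides; none at the +x end. Handle plate on the back wall: see tray_grip
- tray_grip (a point): where to pinch the handle across its thickness: (-0.0941, 0, 0.0561) in the tray frame. The handle is a flat plate, 60 mm wide (along y), 10 mm thick, rising 50 mm from the back wall's top and leaning 25 degrees away from the lip: upwards along it is (-0.423, 0, 0.906) in the tray frame. Its top edge is 21 mm past this point
- tray_lip (a point): middle of the tray's open front edge, on the floor's upper face; at (0.085, 0, 0.004) in the tray frame
- bin: loose empty open-topped clear plastic bin, 220 (x) x 170 (y) x 80 mm high, walls and floor 4 mm, 0.6 kg; origin at the centre of its underside, z up
- nut: white printed hexagonal nut, 30 mm across corners, 14 mm high, starts on the tray; origin at the centre of its underside
- bracket: white printed L-shaped bracket, 32 x 22 x 24 mm, starts on the tray; origin at the centre of its underside
- clamp: white printed block 30 x 24 x 12 mm with a round boss on it (21 mm high in all), starts on the tray; origin at the centre of its underside
- foot: white printed stepped foot, 34 x 18 x 20 mm, starts on the tray; origin at the centre of its underside
- jar: bystander: small jar, 42 mm across, 60 mm high, between mat and bin; origin at the centre of its underside
- dropper: bystander: black dropper bottle, 40 mm across, 135 mm high, beyond the jar; origin at the centre of its underside
- scraper: bystander: spatula 190 mm long lying between mat and bin; origin under its middle, x along it
There are look-alikes about, which are no part of the job. Leave any green look-alike of the tray alone.

How it is judged:
On the way, in this order (a step that is already met when the one before it is completed fails the run):
1. the tray is lifted clear of the mat with all four prints on it (height (world z) of tray above 0.05 m and x of nut in the frame of tray between -0.09 and 0.09 m and y of nut in the frame of tray between -0.07 and 0.07 m and z of nut in the frame of tray between -0.005 and 0.035 m and x of bracket in the frame of tray between -0.09 and 0.09 m and y of bracket in the frame of tray between -0.07 and 0.07 m and z of bracket in the frame of tray between -0.005 and 0.035 m and x of clamp in the frame of tray between -0.09 and 0.09 m and y of clamp in the frame of tray between -0.07 and 0.07 m and z of clamp in the frame of tray between -0.005 and 0.035 m and x of foot in the frame of tray between -0.09 and 0.09 m and y of foot in the frame of tray between -0.07 and 0.07 m and z of foot in the frame of tray between -0.005 and 0.035 m), for 0.2 s.
2. the tray is tipped with its lip over the bin (angle between tray's own z axis and vertical above 0.35 rad and horizontal distance between tray_lip and bin below 0.14 m), for 0.05 s.
3. all four prints are in the bin (x of nut in the frame of bin between -0.11 and 0.11 m and y of nut in the frame of bin between -0.085 and 0.085 m and z of nut in the frame of bin between -0.005 and 0.075 m and x of bracket in the frame of bin between -0.11 and 0.11 m and y of bracket in the frame of bin between -0.085 and 0.085 m and z of bracket in the frame of bin between -0.005 and 0.075 m and x of clamp in the frame of bin between -0.11 and 0.11 m and y of clamp in the frame of bin between -0.085 and 0.085 m and z of clamp in the frame of bin between -0.005 and 0.075 m and x of foot in the frame of bin between -0.11 and 0.11 m and y of foot in the frame of bin between -0.085 and 0.085 m and z of foot in the frame of bin between -0.005 and 0.075 m), for 0.3 s.
At the end, for the whole second after the job is handed in: All four prints lie at rest inside the bin, which stands upright; the tray lies at rest on the cork mat, right way up and flat (within 5 degrees, underside within 6 mm of the mat's top), its centre within 60 mm of the mat's centre (all of step 3 and horizontal distance between tray and mat below 0.06 m and height (world z) of tray below 0.01 m and angle between each of tray, bin's own z axis and vertical below 0.08 rad and linear speed of tray below 0.02 m/s and linear speed of each of nut, bracket, clamp, foot below 0.03 m/s); the robot touches nothing.
It fails at once if prints are tipped out from high up: the lip more than 120 mm above the bin's rim (0.2 m above the bench) with the tray tilted more than 0.5 rad and a print still up there (angle between tray's own z axis and vertical above 0.5 rad and height (world z) of tray_lip above 0.2 m and height (world z) of any of nut, bracket, clamp, foot above 0.2 m).
It fails at once if the bin is shoved more than 50 mm (distance of bin from where it was at the start of the episode above 0.05 m).
It fails at once if a bystander (jar, dropper bottle, spatula) is moved more than 40 mm or the jar or the dropper bottle knocked over (distance of any of jar, dropper, scraper from where it was at the start of the episode above 0.04 m or angle between any of jar, dropper's own z axis and vertical above 0.7 rad).
It also fails if it takes over 69 s, if anything falls off the work surface, if the arm or the gripper's body presses on something with over 40 N, if the wrist force passes 120 N, or if a joint passes its speed limit or range.

## Working session

There is one attempt and no reset: what is moved stays moved. The work goes in short steps, Python scripts to look and compute and a tool call to move; the robot and the scene stay as the last step left them, time stands still between calls to the robot, and variables do not carry over. Pictures are saved under pics/ and viewed, at most 10 in all, crops included, and the job is handed in when it is done.

Besides the shell and the picture viewer there is one more tool, called after ">>>" as name(argument=value, ...) on one line, values as JSON. servo_tool: Moves the arm, as the interface text tells. Its arguments: {"type":"object","properties":{"moves":{"type":"array","items":{"type":"object","properties":{"jaw":{"type":"number"},"dx":{"type":"number"},"dy":{"type":"number"},"dz":{"type":"number"},"roll":{"type":"number"}}}},"newtons":{"type":"number"}},"required":["moves"]}

```bash
mkdir -p pics; cat > h.py <<'E'
from station import *
import numpy as np, cv2
def pts(name):
    im,d=grab_frame(name); c=calibration(name); K,R,t=(np.array(c[k]) for k in("intrinsics","R","t"))
    v,u=np.mgrid[:480,:640]
    P=np.stack([(u-K[0,2])/K[0,0]*d,(v-K[1,2])/K[1,1]*d,d],-1)
    W=(P-t)@R; W[d==0]=np.nan
    return im,d,W
E
python3 - <<'E'
from h import *
for n in("top","scene"):
    im,d,W=pts(n); np.savez(f"{n}.npz",im=im,W=W)
    cv2.imwrite(f"pics/{n}0.png",im[:,:,::-1])
s=get_state(); print({k:np.round(s[k],3) for k in s})
E
```

```text
{'t': np.float64(0.1), 'q': array([-1.016,  0.359,  0.011, -0.   , -1.224, -0.288]), 'qd': array([ 0.   , -0.001, -0.   ,  0.002, -0.   ,  0.001]), 'joint_efforts': array([-1.0000e-03, -5.8416e+01,  2.9375e+01,  7.0160e+00,  1.0000e-02,
       -0.0000e+00]), 'eef_pos': array([ 0.178, -0.651,  0.226]), 'ee_rot': array([ 3.14 , -0.   , -2.875]), 'force': array([-0.048, -0.592, -0.622]), 'moment': array([ 0.026,  0.003, -0.017]), 'gripper_force': np.float64(0.0), 'width': np.float64(0.088)}
```

View pics/top0.png

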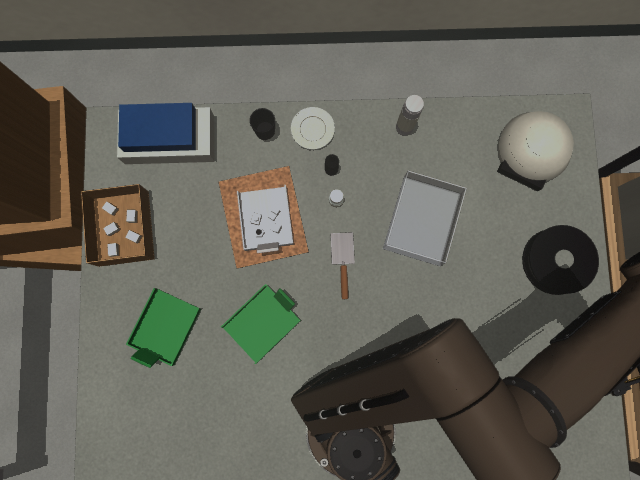

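View pics/scene0.png

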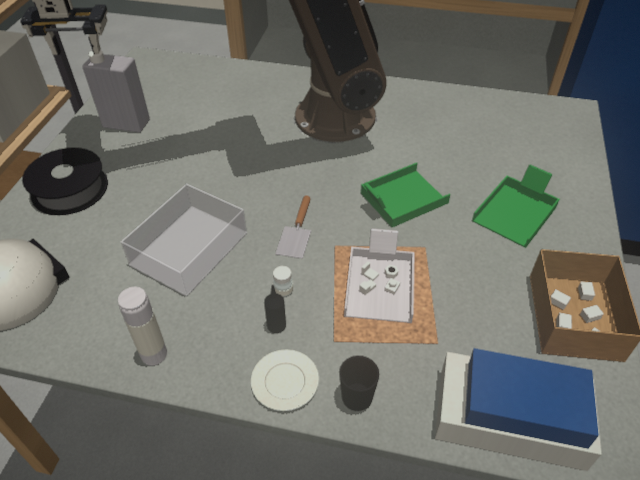

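The top view shows the tray on the cork mat around (265,217), with its handle at (268,247) on the robot's side. The bin is at (427,217), the jar at (336,198), the dropper at (332,164) and the spatula at (343,260). Next I'll measure their positions.

```bash
python3 - <<'E'
from h import *
z=np.load("top.npz"); im,W=z['im'],z['W']; hsv=cv2.cvtColor(im,cv2.COLOR_RGB2HSV)
print("bench z",np.nanmedian(W[300:340,260:300,2]))
def roi(u0,u1,v0,v1):
    m=np.zeros((480,640),bool); m[v0:v1,u0:u1]=1; return m
def rect(n,m):
    P=W[m]; P=P[~np.isnan(P).any(1)]
    r=cv2.minAreaRect((P[:,:2]*1000).astype(np.float32)); print(n,len(P),np.round(r[0],0),np.round(r[1],0),round(r[2],1),"z",np.round(np.nanpercentile(P[:,2],[5,50,95]),3)); print(np.round(cv2.boxPoints(r)))
def clean(m): 
    m=cv2.morphologyEx(m.astype(np.uint8),cv2.MORPH_OPEN,np.ones((3,3)))
    n,l,s,_=cv2.connectedComponentsWithStats(m); return l==1+np.argmax(s[1:,4])
H,S,V=[hsv[...,i].astype(int) for i in range(3)]
r=roi(210,320,160,275)
rect("mat",clean(r&(S>90)&(H<25))|False)
white=r&(S<40)&(V>120)
rect("tray",clean(white&(W[...,2]<.05)))
rect("handle",r&(W[...,2]>.05)&(W[...,2]<.15))
rect("handletop",r&(W[...,2]>.068)&(W[...,2]<.15))
b=roi(375,480,160,275)
rect("bin>.06",b&(W[...,2]>.06)&(W[...,2]<.12))
rect("binfloor",clean(b&(V>130)&(W[...,2]<.03)))
for n,q in(("jar",(325,347,186,210)),("drop",(322,342,150,178)),("spat",(328,358,230,302))):
    rr=roi(*q)&(W[...,2]>(.03 if n!="spat" else .004)); rect(n,rr)
E
```

```text
bench z 0.004824540858937335
mat 3340 [605. 230.] [261. 209.] 11.4 z [-0.001  0.005  0.011]
[[456. 307.]
 [498. 102.]
 [754. 154.]
 [712. 359.]]
tray 2447 [599. 220.] [173. 134.] 5.6 z [0.003 0.01  0.032]
[[506. 278.]
 [519. 145.]
 [691. 162.]
 [678. 294.]]
handle 150 [503. 213.] [24. 59.] 3.7 z [0.053 0.076 0.085]
[[490. 242.]
 [493. 182.]
 [517. 184.]
 [513. 243.]]
handletop 106 [499. 212.] [16. 58.] 8.0 z [0.071 0.079 0.086]
[[488. 240.]
 [496. 182.]
 [511. 184.]
 [503. 242.]]
bin>.06 713 [ 578. -225.] [173. 224.] 71.2 z [0.063 0.078 0.085]
[[ 444. -271.]
 [ 656. -343.]
 [ 712. -180.]
 [ 500. -108.]]
binfloor 3719 [ 584. -230.] [158. 202.] 71.1 z [-0.002  0.005  0.012]
[[ 462. -272.]
 [ 654. -337.]
 [ 705. -188.]
 [ 513. -122.]]
jar 182 [645.  19.] [39. 40.] 50.4 z [0.033 0.059 0.067]
[[617.  17.]
 [648.  -9.]
 [672.  21.]
 [642.  46.]]
drop 224 [738.  29.] [39. 39.] 72.1 z [0.04  0.089 0.115]
[[713.  17.]
 [750.   5.]
 [763.  42.]
 [725.  54.]]
spat 869 [456.   6.] [ 83. 202.] 88.1 z [0.004 0.008 0.022]
[[354. -32.]
 [556. -39.]
 [559.  44.]
 [357.  51.]]
```

>>> servo_tool(moves=[{"jaw": 1, "dx": 0.02, "dy": 0.02}, {"jaw": 1, "dx": 0.035, "dy": 0.04}, {"jaw": 1, "dx": 0.036, "dy": 0.042}, {"jaw": 1, "dx": 0.036, "dy": 0.042}, {"jaw": 1, "dx": 0.036, "dy": 0.042}, {"jaw": 1, "dx": 0.036, "dy": 0.042}, {"jaw": 1, "dx": 0.036, "dy": 0.042}, {"jaw": 1, "dx": 0.036, "dy": 0.043}, {"jaw": 1, "dx": 0.036, "dy": 0.043}, {"jaw": 1, "dx": 0.035, "dy": 0.045}], newtons=60)

```text
$.moves[0]: bad value
```

>>> servo_tool(moves=[{"jaw": 1, "dy": 0.048, "roll": -1}, {"jaw": 1, "dy": 0.05, "roll": -1}, {"jaw": 1, "dy": 0.05, "roll": -1}, {"jaw": 1, "dy": 0.05, "roll": -1}, {"jaw": 1, "dy": 0.05, "roll": -1}, {"jaw": 1, "dy": 0.05, "roll": -1}, {"jaw": 1, "dy": 0.05, "roll": -1}, {"jaw": 1, "dx": -0.005, "dy": 0.05, "roll": -1}, {"jaw": 1, "dx": -0.005, "dy": 0.04, "roll": -1}, {"jaw": 1, "dx": -0.005, "dy": 0.023, "roll": -1}])

```text
$.moves[0]: bad value
```

>>> servo_tool(moves=[{"jaw": 1, "dx": 0.02, "dy": 0.02, "dz": 0, "roll": 0}, {"jaw": 1, "dx": 0.035, "dy": 0.04, "dz": 0, "roll": 0}, {"jaw": 1, "dx": 0.036, "dy": 0.042, "dz": 0, "roll": 0}, {"jaw": 1, "dx": 0.036, "dy": 0.042, "dz": 0, "roll": 0}, {"jaw": 1, "dx": 0.036, "dy": 0.042, "dz": 0, "roll": 0}, {"jaw": 1, "dx": 0.036, "dy": 0.042, "dz": 0, "roll": 0}, {"jaw": 1, "dx": 0.036, "dy": 0.042, "dz": 0, "roll": 0}, {"jaw": 1, "dx": 0.036, "dy": 0.043, "dz": 0, "roll": 0}, {"jaw": 1, "dx": 0.036, "dy": 0.043, "dz": 0, "roll": 0}, {"jaw": 1, "dx": 0.035, "dy": 0.045, "dz": 0, "roll": 0}], newtons=60)

```text
t: 1.35
eef_pos: [0.5208, -0.2484, 0.2264]
ee_rot: [3.141, -0.0, -2.875]
force: [0.7, -0.4, 0.8]
width: 0.0883
gripper_force: 0.0
```

>>> servo_tool(moves=[{"jaw": 1, "dx": 0, "dy": 0.048, "dz": 0, "roll": -1}, {"jaw": 1, "dx": 0, "dy": 0.05, "dz": 0, "roll": -1}, {"jaw": 1, "dx": 0, "dy": 0.05, "dz": 0, "roll": -1}, {"jaw": 1, "dx": 0, "dy": 0.05, "dz": 0, "roll": -1}, {"jaw": 1, "dx": 0, "dy": 0.05, "dz": 0, "roll": -1}, {"jaw": 1, "dx": 0, "dy": 0.05, "dz": 0, "roll": -1}, {"jaw": 1, "dx": 0, "dy": 0.05, "dz": 0, "roll": -1}, {"jaw": 1, "dx": -0.006, "dy": 0.05, "dz": 0, "roll": -1}, {"jaw": 1, "dx": -0.006, "dy": 0.04, "dz": 0, "roll": -1}, {"jaw": 1, "dx": -0.005, "dy": 0.021, "dz": 0, "roll": -1}])

```text
t: 2.6
eef_pos: [0.5023, 0.2107, 0.2261]
ee_rot: [-3.141, -0.001, -3.048]
force: [-0.3, 0.5, -0.5]
width: 0.0877
gripper_force: 0.0
```

```bash
python3 - <<'E'
from h import *
im,d,W=pts("scene"); cv2.imwrite("pics/s1.png",cv2.resize(im[130:370,260:580,::-1],None,fx=2,fy=2))
s=get_state();print(s["eef_pos"],s["ee_rot"],s["q"])
# independent handle measure from scene
m=np.zeros((480,640),bool); m[220:262,360:405]=1
m&=(W[...,2]>.045)&(W[...,2]<.1)
P=W[m]; r=cv2.minAreaRect((P[:,:2]*1000).astype(np.float32)); print(len(P),r,np.percentile(P[:,2],[5,95]), P.mean(0))
z=np.load("scene.npz");W=z['W'];P=W[m&~np.isnan(W[...,2])&(W[...,2]>.045)&(W[...,2]<.1)]
r=cv2.minAreaRect((P[:,:2]*1000).astype(np.float32)); print(len(P),r,P.mean(0),np.percentile(P[:,1],[1,99]))
E
```

```text
[0.50221427 0.2120577  0.22610257] [ 3.14138652e+00 -4.12576521e-04 -3.04893599e+00] [ 7.58751956e-01  1.45944149e-01 -2.75812152e-01 -4.57020362e-04
 -1.14923708e+00 -2.23670461e+00]
519 ((506.7481994628906, 212.05276489257812), (34.748191833496094, 60.25025939941406), 11.100900650024414) [0.04711984 0.08195769] [0.50619818 0.21200282 0.06533176]
498 ((503.75830078125, 211.74168395996094), (30.252090454101562, 60.244468688964844), 8.912664413452148) [0.50573904 0.21199911 0.06597055] [0.18265442 0.24107573]
```

>>> servo_tool(moves=[{"jaw": 1, "dx": 0, "dy": 0, "dz": -0.02, "roll": 0.5}, {"jaw": 1, "dx": 0, "dy": 0, "dz": -0.025, "roll": 0.5}, {"jaw": 1, "dx": 0, "dy": 0, "dz": -0.025, "roll": 0}, {"jaw": 1, "dx": 0, "dy": 0, "dz": -0.025, "roll": 0}, {"jaw": 1, "dx": 0, "dy": 0, "dz": -0.025, "roll": 0}, {"jaw": 1, "dx": 0, "dy": 0, "dz": -0.02, "roll": 0}, {"jaw": 1, "dx": 0, "dy": 0, "dz": -0.015, "roll": 0}, {"jaw": 1, "dx": 0, "dy": 0, "dz": -0.012, "roll": 0}, {"jaw": 1, "dx": 0, "dy": 0, "dz": -0.009, "roll": 0}, {"jaw": 1, "dx": 0, "dy": 0, "dz": -0.005, "roll": 0}])

```text
t: 3.9
eef_pos: [0.503, 0.2089, 0.0452]
ee_rot: [-3.142, -0.0, -3.032]
force: [-0.3, -0.8, -0.1]
width: 0.0877
gripper_force: 0.0
```

>>> servo_tool(moves=[{"jaw": 0.8, "dx": 0, "dy": 0, "dz": 0, "roll": 0}, {"jaw": 0.7, "dx": 0, "dy": 0, "dz": 0, "roll": 0}, {"jaw": 0.65, "dx": 0, "dy": 0, "dz": 0, "roll": 0}, {"jaw": 0.6, "dx": 0, "dy": 0, "dz": 0, "roll": 0}, {"jaw": 0.5, "dx": 0, "dy": 0, "dz": 0, "roll": 0}, {"jaw": 0.4, "dx": 0, "dy": 0, "dz": 0, "roll": 0}, {"jaw": 0.3, "dx": 0, "dy": 0, "dz": 0, "roll": 0}, {"jaw": 0.2, "dx": 0, "dy": 0, "dz": 0, "roll": 0}, {"jaw": 0, "dx": 0, "dy": 0, "dz": 0, "roll": 0}, {"jaw": 0, "dx": 0, "dy": 0, "dz": 0, "roll": 0}], newtons=60)

```text
t: 5.15
eef_pos: [0.5032, 0.2093, 0.046]
ee_rot: [3.141, 0.001, -3.032]
force: [-3.9, 2.1, 5.9]
width: 0.0597
gripper_force: 60.0
```

```bash
python3 - <<'E'
from h import *
im,d,W=pts("scene"); cv2.imwrite("pics/s2.png",cv2.resize(im[130:370,260:580,::-1],None,fx=2,fy=2))
E
```

```text
(no output)
```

View pics/s2.png

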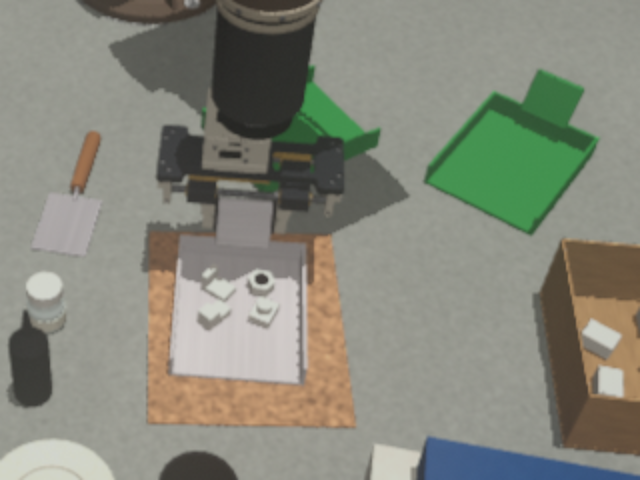

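The handle is pinched by its side edges (0.060 m opening, 60 N), with the four prints around (235,295) in the crop. I'll lift a little and check that the tray stays level.

>>> servo_tool(moves=[{"jaw": 0, "dx": 0, "dy": 0, "dz": 0.001, "roll": 0}, {"jaw": 0, "dx": 0, "dy": 0, "dz": 0.002, "roll": 0}, {"jaw": 0, "dx": 0, "dy": 0, "dz": 0.003, "roll": 0}, {"jaw": 0, "dx": 0, "dy": 0, "dz": 0.004, "roll": 0}, {"jaw": 0, "dx": 0, "dy": 0, "dz": 0.004, "roll": 0}, {"jaw": 0, "dx": 0, "dy": 0, "dz": 0.004, "roll": 0}, {"jaw": 0, "dx": 0, "dy": 0, "dz": 0.004, "roll": 0}, {"jaw": 0, "dx": 0, "dy": 0, "dz": 0.003, "roll": 0}, {"jaw": 0, "dx": 0, "dy": 0, "dz": 0.003, "roll": 0}, {"jaw": 0, "dx": 0, "dy": 0, "dz": 0.002, "roll": 0}])

```text
t: 6.45
eef_pos: [0.5029, 0.2089, 0.0758]
ee_rot: [3.142, 0.0, -3.032]
force: [-0.1, -0.2, -3.3]
width: 0.0599
gripper_force: 60.0
```

```bash
cat >> h.py <<'E'
def tilt(box,name="scene",save=None,band=0.02):
    # fit plane to tray floor: pale pixels in image box (u0,u1,v0,v1) ; robust via iterative LSQ
    im,d,W=pts(name)
    if save: cv2.imwrite(save,im[:,:,::-1])
    u0,u1,v0,v1=box; hsv=cv2.cvtColor(im,cv2.COLOR_RGB2HSV)
    m=np.zeros((480,640),bool); m[v0:v1,u0:u1]=1
    m&=(hsv[...,1]<40)&(hsv[...,2]>120)&~np.isnan(W[...,2]); P=W[m]; 
    for tol in(.03,.015,.008,.006):
        c=np.median(P,0); A=np.c_[P[:,:2],np.ones(len(P))]; k=np.linalg.lstsq(A,P[:,2],rcond=None)[0]
        P=P[np.abs(A@k-P[:,2])<tol]
    print("n",len(P),"slope dz/dx,dy",k[:2].round(3),"centre",P.mean(0).round(3),"tiltdeg",np.degrees(np.arctan(np.hypot(*k[:2]))).round(1))
    return im,W,k
E
python3 - <<'E'
from h import *
tilt((350,412,255,318))
E
```

```text
n 2906 slope dz/dx,dy [-0.014 -0.008] centre [0.616 0.225 0.039] tiltdeg 1.0
```

>>> servo_tool(moves=[{"jaw": 0, "dx": 0, "dy": 0, "dz": 0.006, "roll": 0}, {"jaw": 0, "dx": 0, "dy": 0, "dz": 0.012, "roll": 0}, {"jaw": 0, "dx": 0, "dy": 0, "dz": 0.018, "roll": 0}, {"jaw": 0, "dx": 0, "dy": 0, "dz": 0.02, "roll": 0}, {"jaw": 0, "dx": 0, "dy": 0, "dz": 0.022, "roll": 0}, {"jaw": 0, "dx": 0, "dy": 0, "dz": 0.022, "roll": 0}, {"jaw": 0, "dx": 0, "dy": 0, "dz": 0.02, "roll": 0}, {"jaw": 0, "dx": 0, "dy": 0, "dz": 0.016, "roll": 0}, {"jaw": 0, "dx": 0, "dy": 0, "dz": 0.01, "roll": 0}, {"jaw": 0, "dx": 0, "dy": 0, "dz": 0.004, "roll": 0}])

```text
t: 7.75
eef_pos: [0.5029, 0.2089, 0.226]
ee_rot: [3.141, 0.0, -3.032]
force: [1.1, -0.0, -2.8]
width: 0.0597
gripper_force: 60.0
```

```bash
python3 - <<'E'
from h import *
tilt((350,440,230,380),save="pics/s3.png")
E
```

```text
n 470 slope dz/dx,dy [-0.41  -1.054] centre [0.708 0.264 0.08 ] tiltdeg 48.5
```

View pics/s3.png

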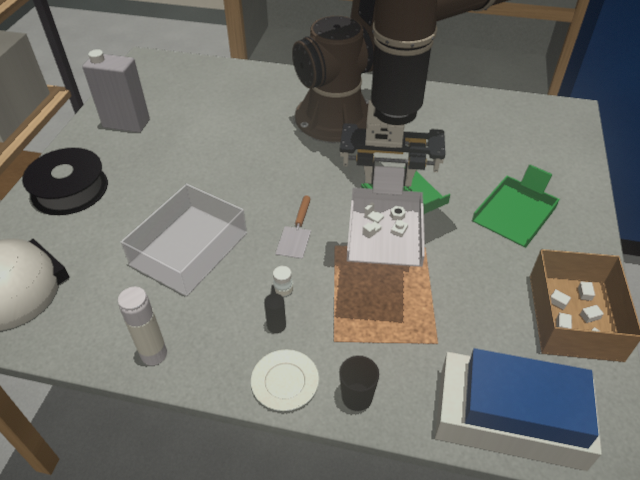

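>>> servo_tool(moves=[{"jaw": 0, "dx": 0, "dy": -0.004, "dz": 0, "roll": -0.5}, {"jaw": 0, "dx": 0, "dy": -0.008, "dz": 0, "roll": -1}, {"jaw": 0, "dx": 0, "dy": -0.013, "dz": 0, "roll": -1}, {"jaw": 0, "dx": 0, "dy": -0.018, "dz": 0, "roll": -1}, {"jaw": 0, "dx": 0, "dy": -0.023, "dz": 0, "roll": -1.5}, {"jaw": 0, "dx": 0, "dy": -0.025, "dz": 0, "roll": -1.5}, {"jaw": 0, "dx": 0, "dy": -0.025, "dz": 0, "roll": -1.5}, {"jaw": 0, "dx": 0, "dy": -0.025, "dz": 0, "roll": -1.5}, {"jaw": 0, "dx": 0, "dy": -0.025, "dz": 0, "roll": -1.5}, {"jaw": 0, "dx": 0, "dy": -0.025, "dz": 0, "roll": -1.5}])

```text
t: 9.05
eef_pos: [0.5025, 0.0158, 0.2257]
ee_rot: [3.142, 0.0, 3.031]
force: [0.2, 0.4, -3.1]
width: 0.0595
gripper_force: 60.0
```

>>> servo_tool(moves=[{"jaw": 0, "dx": -0.001, "dy": -0.025, "dz": 0, "roll": -1.5}, {"jaw": 0, "dx": -0.001, "dy": -0.025, "dz": 0, "roll": -1.5}, {"jaw": 0, "dx": -0.001, "dy": -0.025, "dz": 0, "roll": -1.5}, {"jaw": 0, "dx": -0.001, "dy": -0.025, "dz": 0, "roll": -1.5}, {"jaw": 0, "dx": -0.001, "dy": -0.025, "dz": 0, "roll": -1.5}, {"jaw": 0, "dx": -0.001, "dy": -0.025, "dz": 0, "roll": -1.5}, {"jaw": 0, "dx": -0.001, "dy": -0.023, "dz": 0, "roll": -1.5}, {"jaw": 0, "dx": -0.001, "dy": -0.019, "dz": 0, "roll": -1}, {"jaw": 0, "dx": -0.001, "dy": -0.014, "dz": 0, "roll": -0.6}, {"jaw": 0, "dx": 0, "dy": -0.009, "dz": 0, "roll": -0.5}])

```text
t: 10.3
eef_pos: [0.4934, -0.1982, 0.2256]
ee_rot: [3.142, 0.0, 2.812]
force: [1.2, 0.2, -2.7]
width: 0.0593
gripper_force: 60.0
```

```bash
python3 - <<'E'
from h import *
s=get_state(); print(s["t"],s["eef_pos"],s["ee_rot"])
im,d,W=pts("scene"); cv2.imwrite("pics/s4.png",im[:,:,::-1])
im,d,W=pts("top"); cv2.imwrite("pics/t4.png",im[:,:,::-1])
E
python3 -c "
import cv2,numpy as np
a=cv2.imread('pics/s4.png')[120:360,60:380];b=cv2.imread('pics/t4.png')[130:370,330:600]
cv2.imwrite('pics/c4.png',np.hstack([cv2.resize(a,(427,320)),cv2.resize(b,(360,320))]))"
```

```text
10.3 [ 0.49342073 -0.19824866  0.2256177 ] [3.14158302e+00 5.15709750e-05 2.81160002e+00]
```

View pics/c4.png

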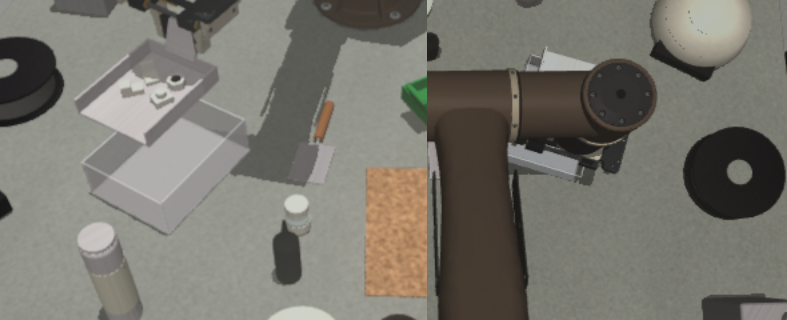

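>>> servo_tool(moves=[{"jaw": 0, "dx": 0, "dy": 0, "dz": -0.002, "roll": 0}, {"jaw": 0, "dx": 0, "dy": 0, "dz": -0.003, "roll": 0}, {"jaw": 0, "dx": 0, "dy": 0, "dz": -0.004, "roll": 0}, {"jaw": 0, "dx": 0, "dy": 0, "dz": -0.004, "roll": 0}, {"jaw": 0, "dx": 0, "dy": 0, "dz": -0.003, "roll": 0}, {"jaw": 0, "dx": 0, "dy": 0, "dz": -0.003, "roll": 0}, {"jaw": 0, "dx": 0, "dy": 0, "dz": -0.001, "roll": 0}, {"jaw": 0, "dx": 0, "dy": 0, "dz": 0, "roll": 0}, {"jaw": 0, "dx": 0, "dy": 0, "dz": 0, "roll": 0}, {"jaw": 0, "dx": 0, "dy": 0, "dz": 0, "roll": 0}], newtons=35)

```text
t: 11.65
eef_pos: [0.494, -0.1971, 0.2057]
ee_rot: [3.142, 0.0, 2.813]
force: [-0.3, -0.1, -2.2]
width: 0.0596
gripper_force: 35.0
```

```bash
cat > look.py <<'E'
from h import *
import sys
# tray floor points: world xyz within the grip-relative region, expressed along heading
def look(tag):
    s=get_state(); im,d,W=pts("scene"); cv2.imwrite(f"pics/{tag}.png",im[:,:,::-1])
    h=s["ee_rot"][2]-np.pi; g=s["eef_pos"]+[0,0,.019]
    e=np.array([np.cos(h),np.sin(h)]); n=np.array([-e[1],e[0]])
    D=W-g; a=D[...,:2]@e; b=D[...,:2]@n; z=D[...,2]
    hsv=cv2.cvtColor(im,cv2.COLOR_RGB2HSV)
    m=(np.abs(b)<.055)&(a>.0)&(a<.2)&(z>-.2)&(z<-.02)&(W[...,2]>.03)&(hsv[...,1]<40)
    for lo in np.arange(0,.2,.02):
        q=m&(a>=lo)&(a<lo+.02)
        if q.sum()>5: print(f"a {lo:.2f} n {q.sum()} z-rel {np.percentile(z[q],[10,50,90]).round(3)}")
    print("grip",g.round(3),"F",s["force"].round(1),s["gripper_force"],s["width"])
look(sys.argv[1])
E
python3 look.py s5
```

```text
a 0.00 n 501 z-rel [-0.055 -0.041 -0.024]
a 0.02 n 243 z-rel [-0.057 -0.055 -0.052]
a 0.04 n 253 z-rel [-0.056 -0.049 -0.037]
a 0.06 n 369 z-rel [-0.056 -0.051 -0.041]
a 0.08 n 235 z-rel [-0.056 -0.049 -0.036]
a 0.10 n 427 z-rel [-0.057 -0.052 -0.036]
a 0.12 n 345 z-rel [-0.057 -0.055 -0.053]
a 0.14 n 343 z-rel [-0.057 -0.055 -0.053]
a 0.16 n 391 z-rel [-0.058 -0.056 -0.053]
a 0.18 n 587 z-rel [-0.189 -0.163 -0.142]
grip [ 0.494 -0.197  0.225] F [-0.3 -0.1 -2.2] 34.96682167053223 0.0595837962223763
```

Level at 35 N. I'll lower the grip in steps.

>>> servo_tool(moves=[{"jaw": 0, "dx": 0, "dy": 0, "dz": 0, "roll": 0}, {"jaw": 0, "dx": 0, "dy": 0, "dz": 0, "roll": 0}, {"jaw": 0, "dx": 0, "dy": 0, "dz": 0, "roll": 0}, {"jaw": 0, "dx": 0, "dy": 0, "dz": 0, "roll": 0}, {"jaw": 0, "dx": 0, "dy": 0, "dz": 0, "roll": 0}, {"jaw": 0, "dx": 0, "dy": 0, "dz": 0, "roll": 0}, {"jaw": 0, "dx": 0, "dy": 0, "dz": 0, "roll": 0}, {"jaw": 0, "dx": 0, "dy": 0, "dz": 0, "roll": 0}, {"jaw": 0, "dx": 0, "dy": 0, "dz": 0, "roll": 0}, {"jaw": 0, "dx": 0, "dy": 0, "dz": 0, "roll": 0}], newtons=22)

```text
t: 12.95
eef_pos: [0.4939, -0.1971, 0.2056]
ee_rot: [3.142, 0.0, 2.813]
force: [-0.3, 0.7, -2.4]
width: 0.0598
gripper_force: 22.0
```

```bash
python3 look.py s6
```

```text
a 0.00 n 504 z-rel [-0.055 -0.041 -0.024]
a 0.02 n 246 z-rel [-0.057 -0.055 -0.052]
a 0.04 n 242 z-rel [-0.056 -0.048 -0.037]
a 0.06 n 367 z-rel [-0.056 -0.051 -0.04 ]
a 0.08 n 248 z-rel [-0.056 -0.049 -0.036]
a 0.10 n 431 z-rel [-0.057 -0.053 -0.036]
a 0.12 n 328 z-rel [-0.058 -0.055 -0.053]
a 0.14 n 343 z-rel [-0.058 -0.056 -0.054]
a 0.16 n 392 z-rel [-0.058 -0.056 -0.054]
a 0.18 n 576 z-rel [-0.188 -0.163 -0.142]
grip [ 0.494 -0.197  0.225] F [-0.3  0.7 -2.4] 21.970089375972748 0.05983157783638076
```

>>> servo_tool(moves=[{"jaw": 0, "dx": 0, "dy": 0, "dz": 0, "roll": 0}, {"jaw": 0, "dx": 0, "dy": 0, "dz": 0, "roll": 0}, {"jaw": 0, "dx": 0, "dy": 0, "dz": 0, "roll": 0}, {"jaw": 0, "dx": 0, "dy": 0, "dz": 0, "roll": 0}, {"jaw": 0, "dx": 0, "dy": 0, "dz": 0, "roll": 0}, {"jaw": 0, "dx": 0, "dy": 0, "dz": 0, "roll": 0}, {"jaw": 0, "dx": 0, "dy": 0, "dz": 0, "roll": 0}, {"jaw": 0, "dx": 0, "dy": 0, "dz": 0, "roll": 0}, {"jaw": 0, "dx": 0, "dy": 0, "dz": 0, "roll": 0}, {"jaw": 0, "dx": 0, "dy": 0, "dz": 0, "roll": 0}], newtons=15)

```text
t: 14.25
eef_pos: [0.4939, -0.1971, 0.2056]
ee_rot: [-3.142, -0.0, 2.813]
force: [0.3, 0.2, -2.0]
width: 0.0597
gripper_force: 15.0
```

```bash
python3 look.py s7
```

```text
a 0.00 n 556 z-rel [-0.058 -0.047 -0.026]
a 0.02 n 246 z-rel [-0.061 -0.058 -0.055]
a 0.04 n 326 z-rel [-0.062 -0.053 -0.042]
a 0.06 n 342 z-rel [-0.065 -0.061 -0.051]
a 0.08 n 315 z-rel [-0.066 -0.057 -0.046]
a 0.10 n 430 z-rel [-0.069 -0.066 -0.049]
a 0.12 n 341 z-rel [-0.072 -0.069 -0.067]
a 0.14 n 362 z-rel [-0.074 -0.072 -0.069]
a 0.16 n 290 z-rel [-0.077 -0.074 -0.071]
a 0.18 n 553 z-rel [-0.188 -0.165 -0.144]
grip [ 0.494 -0.197  0.225] F [ 0.3  0.2 -2. ] 14.999786764383316 0.059711792075691536
```

It is now tipping slowly, about 7° so far. I'll keep going at a slightly lower grip.

>>> servo_tool(moves=[{"jaw": 0, "dx": 0, "dy": 0, "dz": 0, "roll": 0}, {"jaw": 0, "dx": 0, "dy": 0, "dz": 0, "roll": 0}, {"jaw": 0, "dx": 0, "dy": 0, "dz": 0, "roll": 0}, {"jaw": 0, "dx": 0, "dy": 0, "dz": 0, "roll": 0}, {"jaw": 0, "dx": 0, "dy": 0, "dz": 0, "roll": 0}, {"jaw": 0, "dx": 0, "dy": 0, "dz": 0, "roll": 0}, {"jaw": 0, "dx": 0, "dy": 0, "dz": 0, "roll": 0}, {"jaw": 0, "dx": 0, "dy": 0, "dz": 0, "roll": 0}, {"jaw": 0, "dx": 0, "dy": 0, "dz": 0, "roll": 0}, {"jaw": 0, "dx": 0, "dy": 0, "dz": 0, "roll": 0}], newtons=13)

```text
t: 15.55
eef_pos: [0.4939, -0.1971, 0.2056]
ee_rot: [3.142, 0.0, 2.813]
force: [0.3, 0.4, -2.5]
width: 0.0603
gripper_force: 13.0
```

```bash
python3 look.py s8
```

```text
a 0.00 n 571 z-rel [-0.058 -0.047 -0.025]
a 0.02 n 233 z-rel [-0.061 -0.058 -0.056]
a 0.04 n 343 z-rel [-0.062 -0.053 -0.042]
a 0.06 n 328 z-rel [-0.064 -0.062 -0.051]
a 0.08 n 310 z-rel [-0.066 -0.056 -0.045]
a 0.10 n 437 z-rel [-0.07  -0.066 -0.049]
a 0.12 n 351 z-rel [-0.072 -0.069 -0.067]
a 0.14 n 359 z-rel [-0.074 -0.072 -0.069]
a 0.16 n 291 z-rel [-0.077 -0.073 -0.071]
a 0.18 n 555 z-rel [-0.188 -0.164 -0.143]
grip [ 0.494 -0.197  0.225] F [ 0.3  0.4 -2.5] 12.999748885631561 0.060272389274894096
```

>>> servo_tool(moves=[{"jaw": 0, "dx": 0, "dy": 0, "dz": 0, "roll": 0}, {"jaw": 0, "dx": 0, "dy": 0, "dz": 0, "roll": 0}, {"jaw": 0, "dx": 0, "dy": 0, "dz": 0, "roll": 0}, {"jaw": 0, "dx": 0, "dy": 0, "dz": 0, "roll": 0}, {"jaw": 0, "dx": 0, "dy": 0, "dz": 0, "roll": 0}, {"jaw": 0, "dx": 0, "dy": 0, "dz": 0, "roll": 0}, {"jaw": 0, "dx": 0, "dy": 0, "dz": 0, "roll": 0}, {"jaw": 0, "dx": 0, "dy": 0, "dz": 0, "roll": 0}, {"jaw": 0, "dx": 0, "dy": 0, "dz": 0, "roll": 0}, {"jaw": 0, "dx": 0, "dy": 0, "dz": 0, "roll": 0}], newtons=10)

```text
t: 16.85
eef_pos: [0.4939, -0.1971, 0.2056]
ee_rot: [-3.142, -0.0, 2.813]
force: [0.2, -0.4, -2.1]
width: 0.0601
gripper_force: 10.0
```

```bash
python3 look.py s9
```

```text
a 0.00 n 489 z-rel [-0.096 -0.088 -0.08 ]
a 0.02 n 488 z-rel [-0.115 -0.107 -0.099]
a 0.04 n 478 z-rel [-0.134 -0.126 -0.117]
a 0.06 n 489 z-rel [-0.153 -0.144 -0.136]
a 0.08 n 291 z-rel [-0.164 -0.159 -0.153]
a 0.18 n 562 z-rel [-0.188 -0.165 -0.143]
grip [ 0.494 -0.197  0.225] F [ 0.2 -0.4 -2.1] 9.999947100877762 0.060082634652157234
```

```bash
python3 -c "
import cv2
a=cv2.imread('pics/s9.png')[120:320,80:340];cv2.imwrite('pics/c9.png',cv2.resize(a,None,fx=3,fy=3))"
```

```text
(no output)
```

View pics/c9.png

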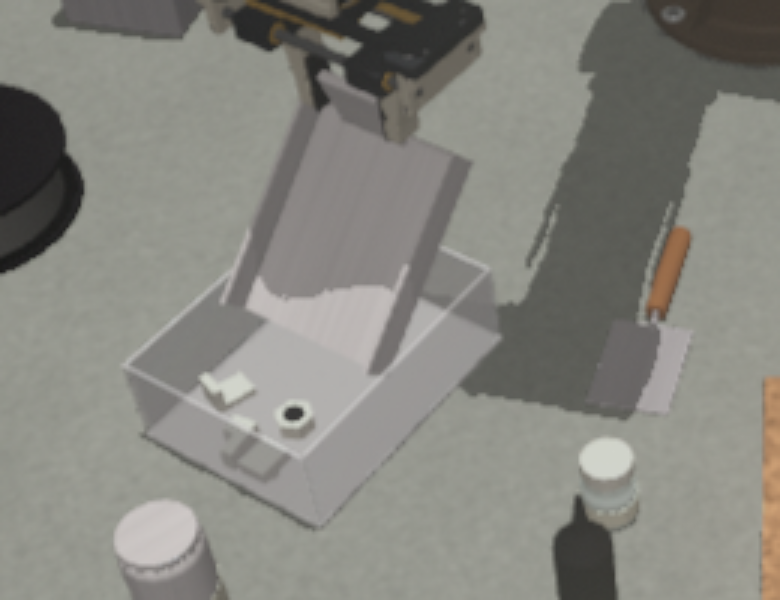

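The four prints appear to be in the bin: the nut at (293,417), another at (225,388), and the rest behind the front wall near (250,440). The empty tray hangs at about 43°. I'll firm up the grip and lift straight out.

>>> servo_tool(moves=[{"jaw": 0, "dx": 0, "dy": 0, "dz": 0, "roll": 0}, {"jaw": 0, "dx": 0, "dy": 0, "dz": 0.003, "roll": 0}, {"jaw": 0, "dx": 0, "dy": 0, "dz": 0.009, "roll": 0}, {"jaw": 0, "dx": 0, "dy": 0, "dz": 0.016, "roll": 0}, {"jaw": 0, "dx": 0, "dy": 0, "dz": 0.02, "roll": 0}, {"jaw": 0, "dx": 0, "dy": 0, "dz": 0.02, "roll": 0}, {"jaw": 0, "dx": 0, "dy": 0, "dz": 0.02, "roll": 0}, {"jaw": 0, "dx": 0, "dy": 0, "dz": 0.02, "roll": 0}, {"jaw": 0, "dx": 0, "dy": 0, "dz": 0.012, "roll": 0}, {"jaw": 0, "dx": 0, "dy": 0, "dz": 0.005, "roll": 0}], newtons=50)

```text
t: 18.15
eef_pos: [0.4941, -0.1971, 0.3316]
ee_rot: [3.141, 0.001, 2.813]
force: [-0.5, -0.3, -2.5]
width: 0.0596
gripper_force: 50.0
```

>>> servo_tool(moves=[{"jaw": 0, "dx": 0, "dy": 0.008, "dz": 0, "roll": 1}, {"jaw": 0, "dx": 0, "dy": 0.016, "dz": 0, "roll": 1}, {"jaw": 0, "dx": 0, "dy": 0.024, "dz": 0, "roll": 1}, {"jaw": 0, "dx": 0, "dy": 0.028, "dz": 0, "roll": 1.5}, {"jaw": 0, "dx": 0, "dy": 0.028, "dz": 0, "roll": 1.5}, {"jaw": 0, "dx": 0, "dy": 0.028, "dz": 0, "roll": 1.5}, {"jaw": 0, "dx": 0, "dy": 0.028, "dz": 0, "roll": 1.5}, {"jaw": 0, "dx": 0, "dy": 0.028, "dz": 0, "roll": 1.5}, {"jaw": 0, "dx": 0, "dy": 0.028, "dz": 0, "roll": 1.5}, {"jaw": 0, "dx": 0, "dy": 0.028, "dz": 0, "roll": 1.5}])

```text
t: 19.4
eef_pos: [0.4932, 0.0487, 0.33]
ee_rot: [-3.141, -0.001, 3.051]
force: [0.4, -1.0, -1.8]
width: 0.0595
gripper_force: 50.0
```

```bash
python3 look.py s10; python3 -c "
import cv2,numpy as np
a=cv2.imread('pics/s10.png');cv2.imwrite('pics/c10.png',np.hstack([cv2.resize(a[170:300,100:270],(523,400)),cv2.resize(a[60:340,200:400],(277,400))]))"
```

```text
a 0.00 n 741 z-rel [-0.097 -0.089 -0.08 ]
a 0.02 n 716 z-rel [-0.116 -0.108 -0.1  ]
a 0.04 n 712 z-rel [-0.134 -0.126 -0.118]
a 0.06 n 714 z-rel [-0.153 -0.145 -0.137]
a 0.08 n 438 z-rel [-0.164 -0.16  -0.154]
grip [0.493 0.049 0.349] F [ 0.4 -1.  -1.8] 49.99888300895691 0.059543990439773806
```

View pics/c10.png

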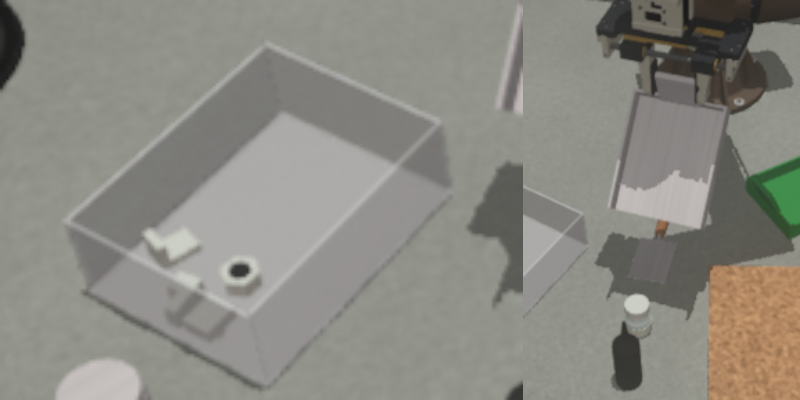

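The bin holds the prints near its far end, (170,243) to (240,270), and the tray is empty. I'll carry it to over the mat.

>>> servo_tool(moves=[{"jaw": 0, "dx": 0.006, "dy": 0.024, "dz": 0, "roll": 1.5}, {"jaw": 0, "dx": 0.01, "dy": 0.024, "dz": 0, "roll": 1.5}, {"jaw": 0, "dx": 0.012, "dy": 0.024, "dz": 0, "roll": 1.5}, {"jaw": 0, "dx": 0.012, "dy": 0.022, "dz": 0, "roll": 1.5}, {"jaw": 0, "dx": 0.012, "dy": 0.02, "dz": 0, "roll": 1.5}, {"jaw": 0, "dx": 0.012, "dy": 0.018, "dz": 0, "roll": 1.5}, {"jaw": 0, "dx": 0.012, "dy": 0.014, "dz": 0, "roll": 1}, {"jaw": 0, "dx": 0.01, "dy": 0.012, "dz": 0, "roll": 1}, {"jaw": 0, "dx": 0.006, "dy": 0.008, "dz": 0, "roll": 0.5}, {"jaw": 0, "dx": 0.003, "dy": 0.004, "dz": 0, "roll": 0}])

```text
t: 20.7
eef_pos: [0.5892, 0.2172, 0.3304]
ee_rot: [-3.141, -0.0, -3.034]
force: [-0.1, 0.4, -1.4]
width: 0.0594
gripper_force: 50.0
```

>>> servo_tool(moves=[{"jaw": 0, "dx": 0, "dy": 0, "dz": -0.01, "roll": 0}, {"jaw": 0, "dx": 0, "dy": 0, "dz": -0.02, "roll": 0}, {"jaw": 0, "dx": 0, "dy": 0, "dz": -0.025, "roll": 0}, {"jaw": 0, "dx": 0, "dy": 0, "dz": -0.025, "roll": 0}, {"jaw": 0, "dx": 0, "dy": 0, "dz": -0.025, "roll": 0}, {"jaw": 0, "dx": 0, "dy": 0, "dz": -0.025, "roll": 0}, {"jaw": 0, "dx": 0, "dy": 0, "dz": -0.02, "roll": 0}, {"jaw": 0, "dx": 0, "dy": 0, "dz": -0.01, "roll": 0}, {"jaw": 0, "dx": 0, "dy": 0, "dz": -0.005, "roll": 0}, {"jaw": 0, "dx": 0, "dy": 0, "dz": 0, "roll": 0}])

```text
t: 21.95
eef_pos: [0.589, 0.2169, 0.1658]
ee_rot: [3.141, 0.0, -3.034]
force: [1.2, -0.2, -1.8]
width: 0.0597
gripper_force: 50.0
```

```bash
python3 look.py s11
```

```text
a 0.00 n 700 z-rel [-0.097 -0.089 -0.081]
a 0.02 n 720 z-rel [-0.116 -0.108 -0.1  ]
a 0.04 n 706 z-rel [-0.135 -0.127 -0.119]
a 0.06 n 668 z-rel [-0.152 -0.144 -0.137]
a 0.08 n 66 z-rel [-0.155 -0.153 -0.15 ]
grip [0.589 0.217 0.185] F [ 1.2 -0.2 -1.8] 49.99938726425171 0.05971068306352419
```

>>> servo_tool(moves=[{"jaw": 0, "dx": 0, "dy": 0, "dz": -0.008, "roll": 0}, {"jaw": 0, "dx": 0, "dy": 0, "dz": -0.008, "roll": 0}, {"jaw": 0, "dx": -0.008, "dy": -0.001, "dz": -0.006, "roll": 0}, {"jaw": 0, "dx": -0.008, "dy": -0.001, "dz": -0.006, "roll": 0}, {"jaw": 0, "dx": -0.008, "dy": -0.001, "dz": -0.006, "roll": 0}, {"jaw": 0, "dx": -0.008, "dy": -0.001, "dz": -0.006, "roll": 0}, {"jaw": 0, "dx": -0.007, "dy": -0.001, "dz": -0.006, "roll": 0}, {"jaw": 0, "dx": -0.006, "dy": -0.001, "dz": -0.006, "roll": 0}, {"jaw": 0, "dx": -0.006, "dy": 0, "dz": -0.007, "roll": 0}, {"jaw": 0, "dx": -0.006, "dy": 0, "dz": -0.007, "roll": 0}], newtons=10)

```text
t: 23.25
eef_pos: [0.5316, 0.2108, 0.099]
ee_rot: [-3.141, -0.0, -3.034]
force: [0.5, -1.1, -1.7]
width: 0.0599
gripper_force: 10.0
```

```bash
python3 look.py s12
```

```text
a 0.00 n 580 z-rel [-0.066 -0.061 -0.027]
a 0.02 n 459 z-rel [-0.073 -0.069 -0.065]
a 0.04 n 477 z-rel [-0.08  -0.076 -0.072]
a 0.06 n 453 z-rel [-0.086 -0.082 -0.079]
a 0.08 n 172 z-rel [-0.088 -0.086 -0.084]
grip [0.532 0.211 0.118] F [ 0.5 -1.1 -1.7] 9.999748170375824 0.05993382408191565
```

It is pivoting back as planned, now at about 19°. I'll finish flattening it.

>>> servo_tool(moves=[{"jaw": 0, "dx": -0.004, "dy": 0, "dz": -0.006, "roll": 0}, {"jaw": 0, "dx": -0.004, "dy": -0.001, "dz": -0.006, "roll": 0}, {"jaw": 0, "dx": -0.004, "dy": 0, "dz": -0.006, "roll": 0}, {"jaw": 0, "dx": -0.004, "dy": -0.001, "dz": -0.006, "roll": 0}, {"jaw": 0, "dx": -0.003, "dy": 0, "dz": -0.006, "roll": 0}, {"jaw": 0, "dx": -0.003, "dy": 0, "dz": -0.006, "roll": 0}, {"jaw": 0, "dx": -0.003, "dy": 0, "dz": -0.006, "roll": 0}, {"jaw": 0, "dx": -0.003, "dy": 0, "dz": -0.005, "roll": 0}, {"jaw": 0, "dx": -0.002, "dy": 0, "dz": -0.004, "roll": 0}, {"jaw": 0, "dx": 0, "dy": 0, "dz": -0.002, "roll": 0}])

```text
t: 24.55
eef_pos: [0.5014, 0.2087, 0.0462]
ee_rot: [-3.141, -0.001, -3.034]
force: [-0.6, 0.2, -0.6]
width: 0.0597
gripper_force: 10.0
```

```bash
sed -i 's/(W\[...,2\]>.03)/(W[...,2]>-.02)/' look.py; python3 look.py s13
```

```text
a 0.00 n 672 z-rel [-0.056 -0.046 -0.026]
a 0.02 n 325 z-rel [-0.057 -0.055 -0.052]
a 0.04 n 354 z-rel [-0.057 -0.054 -0.052]
a 0.06 n 353 z-rel [-0.057 -0.055 -0.052]
a 0.08 n 367 z-rel [-0.057 -0.055 -0.052]
a 0.10 n 374 z-rel [-0.057 -0.055 -0.053]
a 0.12 n 396 z-rel [-0.057 -0.055 -0.052]
a 0.14 n 403 z-rel [-0.058 -0.055 -0.053]
a 0.16 n 340 z-rel [-0.058 -0.055 -0.052]
grip [0.501 0.209 0.065] F [-0.6  0.2 -0.6] 9.999188035726547 0.05968479317461523
```

Flat. Release and rise.

>>> servo_tool(moves=[{"jaw": 0.72, "dx": 0, "dy": 0, "dz": 0, "roll": 0}, {"jaw": 0.8, "dx": 0, "dy": 0, "dz": 0, "roll": 0}, {"jaw": 0.9, "dx": 0, "dy": 0, "dz": 0, "roll": 0}, {"jaw": 1, "dx": 0, "dy": 0, "dz": 0, "roll": 0}, {"jaw": 1, "dx": 0, "dy": 0, "dz": 0, "roll": 0}, {"jaw": 1, "dx": 0, "dy": 0, "dz": 0, "roll": 0}, {"jaw": 1, "dx": 0, "dy": 0, "dz": 0.005, "roll": 0}, {"jaw": 1, "dx": 0, "dy": 0, "dz": 0.01, "roll": 0}, {"jaw": 1, "dx": 0, "dy": 0, "dz": 0.02, "roll": 0}, {"jaw": 1, "dx": 0, "dy": 0, "dz": 0.03, "roll": 0}])

```text
t: 25.85
eef_pos: [0.5016, 0.2086, 0.1123]
ee_rot: [-3.141, -0.001, -3.034]
force: [-0.3, 0.3, -0.3]
width: 0.0879
gripper_force: 0.0
```

>>> servo_tool(moves=[{"jaw": 1, "dx": 0, "dy": 0, "dz": 0.03, "roll": 0}, {"jaw": 1, "dx": 0, "dy": 0, "dz": 0.03, "roll": 0}, {"jaw": 1, "dx": 0, "dy": 0, "dz": 0.03, "roll": 0}, {"jaw": 1, "dx": 0, "dy": 0, "dz": 0.03, "roll": 0}, {"jaw": 1, "dx": 0, "dy": 0, "dz": 0.01, "roll": 0}, {"jaw": 1, "dx": 0, "dy": 0, "dz": 0, "roll": 0}, {"jaw": 1, "dx": 0, "dy": 0, "dz": 0, "roll": 0}, {"jaw": 1, "dx": 0, "dy": 0, "dz": 0, "roll": 0}, {"jaw": 1, "dx": 0, "dy": 0, "dz": 0, "roll": 0}, {"jaw": 1, "dx": 0, "dy": 0, "dz": 0, "roll": 0}])

```text
t: 27.1
eef_pos: [0.5019, 0.2088, 0.2412]
ee_rot: [-3.141, -0.001, -3.034]
force: [0.4, 0.3, -0.8]
width: 0.0876
gripper_force: 0.0
```

```bash
python3 - <<'E'
from h import *
tilt((350,412,255,318))
im,d,W=pts("scene"); t,_,_=pts("top")
cv2.imwrite("pics/fin.png",np.hstack([cv2.resize(im[130:350,100:460,::-1],(490,300)),cv2.resize(t[160:280,375:480,::-1],(262,300))]))
E
```

```text
n 3598 slope dz/dx,dy [-0.002  0.003] centre [0.594 0.221 0.01 ] tiltdeg 0.2
```

View pics/fin.png

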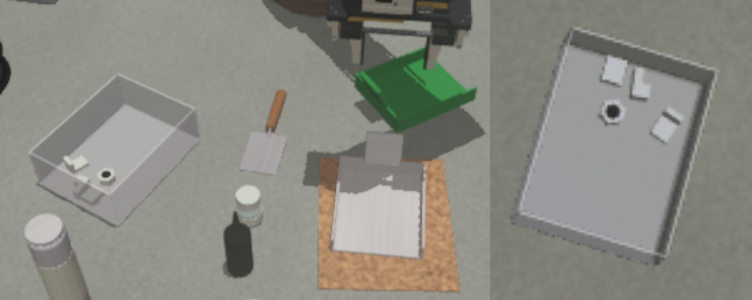

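The top view, on the right, shows all four prints on the bin floor at (614,70), (640,85), (612,110) and (667,125). The tray lies flat and empty on the mat, and the bystanders are where they were.

```bash
python3 -c "
from station import *
print(job_done())"
```

```text
the job is handed in; nothing more can be done
None
```

All four prints are in the bin, the empty tray is flat and right way up on the cork mat with the bin and bystanders undisturbed, and the job was handed in at about 27 s; no verdict came back.

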